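Find the tired contact finger on the tester and mark it

ROBOT

A 6-joint arm with a two-finger parallel gripper is mounted at the origin on a cart in front of the work surface, level with it; the furniture and walls round the work are solid. World frame = base frame: x ahead of the robot, y to its left, z up, the work surface at z = 0. Lengths are in mm, angles in degrees, forces in N, time in s.
With the tool pointing down it reaches from about 300 to 850 mm from the base axis. Payload 4.2 kg.
Tool frame: the origin (TCP) lies at the very end of the fingers, on their centre line; the grasp point (between the pads) lies 19 mm behind it; x points along the fingers, z is the direction in which the jaws open and shut, and the axes are right-handed (so a half turn about x gives the same grasp; the last joint's range is limited). The gripper opens to 91 mm and grips with 3 to 60 N. Pads are 32 mm wide; open, the fingers measure 118 mm over their backs; the gripper's body (76 mm by 178 mm) begins 60 mm behind the grasp point.
Start: joints at [68.125, 18.312, 89.639, -0, 72.044, -1.146], TCP at [203.529, 537.791, 213.976] pointing down, gripper open.
Joint ranges: [-177.97, 177.97], [-48.28, 115.42], [12.27, 149.76], [-77.06, 257.06], [2.81, 150.46], [-146.56, 146.56]. Speed limits (degrees/s): [147.25, 147.25, 180, 180, 180, 180].

INTERFACE

Orientations are given as [roll, pitch, yaw] about the fixed x, y, z axes, in that order (R = Rz(yaw) Ry(pitch) Rx(roll)).
In Python, from workcell import state, grab_frame, camera_info, env, search_frame, place_of gives the robot as it stands.
- The arm moves only by the tool drive_tool, never from a script. Its argument "plan" is a list of rows, each a list of 7 numbers: the turn, a rotation vector about the world's x, y, z in degrees, then the shift along the world's x, y, z in mm, then the finger opening in mm, from 0 to 91.2. In form: [[wx, wy, wz, dx, dy, dz, jaw], ...]. A call has 1 to 10 rows; each row is the pose to reach, as a shift and turn from the pose measured when the call began; what a row does not reach only later rows make up. A row lasts 1/8 s, in which the tool goes at most 62.5 mm and 10.7 degrees, less where a joint would pass 70% of its speed; a pose out of reach is approached as far as the arm can. A call with a gripper value outside its range is refused whole. The fingers move at their own pace and stop on an object; "grip_force" is the grip in N (left out, the last holds). Time passes only in rows, so rows that repeat a pose let the fingers close. It gives the time, the measured TCP pose, the force and the opening at its end, in the units of the state.
- state(): the state, without advancing time (a new reading comes with each control period).
- grab_frame(name): name is "scene" or "top"; returns the picture (420x560x3 uint8, red, green, blue); there is no depth.
- camera_info(name): a dict with "intrinsics" (3x3 intrinsics, pixels), "origin" and "orientation" of the camera in the world. Camera axes: x right, y down, z forward; pixel columns grow to the right and rows downward; lengths in mm; the calibration is good to about 2 mm. A picture is of the moment at which its call begins. camera_info takes no time and is no camera call.
- env.job_done(): hands the job in, once; it reports no verdict.
Trained networks look in the newest picture that a camera, given by its name, has taken for a name from the list of things; names that differ only in an ending like _2 or _b are one class to them, and where a whole thing is asked for, a point or a joint stands for the part that bears it (a point fixed in the world has none). Each returns a list of dicts, best first, with "p" (0 to 1); they miss things now and then, are a little off and sometimes report something else, mostly with a low value. They report only what shows in the picture. A call takes as long as a camera call.
- search_frame(camera, label): "rect" ([left, top, right, bottom] as shares, 0 to 1, of the picture: columns of its width, rows of its height, round what is visible of it).
- place_of(camera, label): "location" ([column, row] as shares, 0 to 1, of the picture: columns of its width, rows of its height: a listed point, or the origin of a listed thing).
The state is a dict: "time_s": time; "qpos": joint angles; "qvel": joint speeds; "effort": joint torques, N m; "ee_pos": TCP position; "ee_rot": TCP orientation; "force": force on the tool from outside, world axes, zero at the start; "torque": the same for the moment, N m; "gripper_width": finger opening in mm.
Only numpy, scipy, OpenCV 4.12 (cv2) and the standard library are available. Lean on these libraries where they do the work, as an engineer would, in place of code of your own. Each camera call takes 0.05 s, during which the arm holds its last target. There are 200 camera calls.

TASK

One of the three copper contact fingers on the tester has gone soft. Going from left to right, press the free tip of each one down firmly onto its rubber stop and hold it there for a moment with at least 10 N, never more than 18 N, feeling on the way down how stiff it is; then stand the marker (the short cream-coloured bush) upright in the red pocket in front of the softest finger and let go of it. Leave the other things where they are.

Things in the scene. Friction and masses are not known exactly. Their poses are not given: they have to be found in the camera images.
- tester: dark base plate of the contact-finger tester, 190 x 205 mm, 12 mm thick, fixed on the table; origin at its centre on the table; x away from the robot from pockets to clamps, y to the left along the row of three stations, z up. It carries three modules side by side.
- station_left (a point): the left station of the tester as seen by the robot (tester's +y), the point under the centre of the module that is mounted there; stations are 64 mm apart.
- station_middle (a point): the middle station of the tester as seen by the robot (centre), the point under the centre of the module that is mounted there; stations are 64 mm apart.
- station_right (a point): the right station of the tester as seen by the robot (tester's -y), the point under the centre of the module that is mounted there; stations are 64 mm apart.
- module_a: one of three look-alike modules (a, b, c are mere labels, stations change): aluminium plate 180 x 58 x 12 mm; origin under its centre, x from pocket to clamp (away from the robot), z up. A copper leaf spring 13 mm wide, 2.5 mm thick is clamped at the far end in a blue block (top 67 mm over the table); 25 mm behind its tip a rubber-topped stop stands under it, at a gap that differs by module.
- leaf_a: the copper leaf of module_a with its brass button; origin on the clamp line at its underside, 58 mm behind (+x of) the module's origin; the leaf runs along its own -x and meets its stop 45 mm from there.
- tip_a (a point): top centre of the brass button (13 mm across) on the free end of leaf a, at rest 59 mm over the table. Press down here. The tip sinks 5 to 10 mm before the leaf meets its stop: a sound leaf gives at 0.8 to 1.3 N per mm and meets it at 7 to 9.5 N, the soft one at 0.4 N per mm and 3 to 4 N. Past that only the overhanging end flexes, at about 5 N per mm: from 10 N on, any leaf is on its stop.
- pocket_a (a point): centre of the floor of module a's round pocket, 50 mm in front of the button of the same module; pocket 42 mm across, 4 mm deep with a red floor 20 mm over the table; the plate round it is 24 mm over the table.
- module_b: one of three look-alike modules (a, b, c are mere labels, stations change): aluminium plate 180 x 58 x 12 mm; origin under its centre, x from pocket to clamp (away from the robot), z up. A copper leaf spring 13 mm wide, 2.5 mm thick is clamped at the far end in a blue block (top 67 mm over the table); 25 mm behind its tip a rubber-topped stop stands under it, at a gap that differs by module.
- leaf_b: the copper leaf of module_b with its brass button; origin on the clamp line at its underside, 58 mm behind (+x of) the module's origin; the leaf runs along its own -x and meets its stop 45 mm from there.
- tip_b (a point): top centre of the brass button (13 mm across) on the free end of leaf b, at rest 59 mm over the table. Press down here. The tip sinks 5 to 10 mm before the leaf meets its stop: a sound leaf gives at 0.8 to 1.3 N per mm and meets it at 7 to 9.5 N, the soft one at 0.4 N per mm and 3 to 4 N. Past that only the overhanging end flexes, at about 5 N per mm: from 10 N on, any leaf is on its stop.
- pocket_b (a point): centre of the floor of module b's round pocket, 50 mm in front of the button of the same module; pocket 42 mm across, 4 mm deep with a red floor 20 mm over the table; the plate round it is 24 mm over the table.
- module_c: one of three look-alike modules (a, b, c are mere labels, stations change): aluminium plate 180 x 58 x 12 mm; origin under its centre, x from pocket to clamp (away from the robot), z up. A copper leaf spring 13 mm wide, 2.5 mm thick is clamped at the far end in a blue block (top 67 mm over the table); 25 mm behind its tip a rubber-topped stop stands under it, at a gap that differs by module.
- leaf_c: the copper leaf of module_c with its brass button; origin on the clamp line at its underside, 58 mm behind (+x of) the module's origin; the leaf runs along its own -x and meets its stop 45 mm from there.
- tip_c (a point): top centre of the brass button (13 mm across) on the free end of leaf c, at rest 59 mm over the table. Press down here. The tip sinks 5 to 10 mm before the leaf meets its stop: a sound leaf gives at 0.8 to 1.3 N per mm and meets it at 7 to 9.5 N, the soft one at 0.4 N per mm and 3 to 4 N. Past that only the overhanging end flexes, at about 5 N per mm: from 10 N on, any leaf is on its stop.
- pocket_c (a point): centre of the floor of module c's round pocket, 50 mm in front of the button of the same module; pocket 42 mm across, 4 mm deep with a red floor 20 mm over the table; the plate round it is 24 mm over the table.
- marker: the marker: cream-coloured turned bush with a thin black line round it, 30 mm across, 22 mm tall, 60 g, standing loose on the table to the left of the tester; origin at the centre of its underside, z up its axis.
- steel_sample: bystander: slim pale turned pin, 20 mm across, 50 mm tall, standing; origin under its centre.
- tape_roll: bystander: black roll of tape, 64 mm across, 19 mm tall, lying flat; origin under its centre.
- screwdriver: bystander: small screwdriver with a blue handle, 152 mm long, 23 mm thick, lying; origin under its middle, handle to its +y.

How it is judged (in metres and radians):
On the way, in this order (a step that is already met when the one before it is completed fails the run):
1. the tip of the left finger is pressed down onto its stop and held there with about 10 N or more (((horizontal distance between module_a and station_left below 0.02 m and z of tip_a in the frame of module_a below 0.043 m and contact force between the fingers and leaf_a above 9.5 N) or (horizontal distance between module_b and station_left below 0.02 m and z of tip_b in the frame of module_b below 0.043 m and contact force between the fingers and leaf_b above 9.5 N) or (horizontal distance between module_c and station_left below 0.02 m and z of tip_c in the frame of module_c below 0.043 m and contact force between the fingers and leaf_c above 9.5 N))), for 0.2 s.
2. the tip of the middle finger is pressed down onto its stop and held there with about 10 N or more (((horizontal distance between module_a and station_middle below 0.02 m and z of tip_a in the frame of module_a below 0.043 m and contact force between the fingers and leaf_a above 9.5 N) or (horizontal distance between module_b and station_middle below 0.02 m and z of tip_b in the frame of module_b below 0.043 m and contact force between the fingers and leaf_b above 9.5 N) or (horizontal distance between module_c and station_middle below 0.02 m and z of tip_c in the frame of module_c below 0.043 m and contact force between the fingers and leaf_c above 9.5 N))), for 0.2 s.
3. the tip of the right finger is pressed down onto its stop and held there with about 10 N or more (((horizontal distance between module_a and station_right below 0.02 m and z of tip_a in the frame of module_a below 0.043 m and contact force between the fingers and leaf_a above 9.5 N) or (horizontal distance between module_b and station_right below 0.02 m and z of tip_b in the frame of module_b below 0.043 m and contact force between the fingers and leaf_b above 9.5 N) or (horizontal distance between module_c and station_right below 0.02 m and z of tip_c in the frame of module_c below 0.043 m and contact force between the fingers and leaf_c above 9.5 N))), for 0.2 s.
4. the marker stands in the pocket in front of the softest finger (((z of tip_a in the frame of module_a below 0.04711 m and horizontal distance between marker and pocket_a below 0.008 m and z of marker in the frame of pocket_a between -0.002 and 0.002 m) or (z of tip_b in the frame of module_b below 0.04711 m and horizontal distance between marker and pocket_b below 0.008 m and z of marker in the frame of pocket_b between -0.002 and 0.002 m) or (z of tip_c in the frame of module_c below 0.04711 m and horizontal distance between marker and pocket_c below 0.008 m and z of marker in the frame of pocket_c between -0.002 and 0.002 m)) and angle between marker's own z axis and vertical below 0.1 rad and linear speed of marker below 0.02 m/s and contact force between the fingers and marker below 0.1 N), for 0.2 s.
At the end, for the whole second after the job is handed in: The marker stands upright and at rest on the floor of the red pocket of the softest finger, its centre within 8 mm of the pocket's centre, released; the slim pin, tape and screwdriver lie within 30 mm of where they were (all of step 4 and distance of each of steel_sample, tape_roll, screwdriver from where it was at the start of the episode below 0.03 m); the robot touches nothing.
It fails at once if more than 18 N on one of the copper leaves (contact force between anything else and leaf_a above 18 N or contact force between anything else and leaf_b above 18 N or contact force between anything else and leaf_c above 18 N).
It fails at once if a bystander moved more than 30 mm (distance of any of steel_sample, tape_roll, screwdriver from where it was at the start of the episode above 0.03 m).
It also fails if it takes over 72 s, if anything falls off the work surface, if the arm or the gripper's body presses on something with over 40 N, if the wrist force passes 120 N, or if a joint passes its speed limit or range.

## Working session

There is one attempt and no reset: what is moved stays moved. The work goes in short steps, Python scripts to look and compute and a tool call to move; the robot and the scene stay as the last step left them, time stands still between calls to the robot, and variables do not carry over. Pictures are saved under pics/ and viewed, about 8 in all and at most 12, crops included, and the job is handed in when it is done.

Besides the shell and the picture viewer there is one more tool, called as name(argument=value, ...), one argument or row to a line, values as JSON. drive_tool: Moves the arm, as the interface text tells. Its arguments: {"type":"object","properties":{"plan":{"type":"array"},"grip_force":{"type":"number"}},"required":["plan"]}

```bash
mkdir -p pics; cat > h.py <<'E'
from workcell import *
import numpy as np, cv2
from scipy.spatial.transform import Rotation as R
def ray(cam,uv):
    ci=camera_info(cam);K=np.array(ci["intrinsics"]);o=np.array(ci["origin"],float)
    r=np.array(ci["orientation"],float)
    M=r if r.shape==(3,3) else R.from_euler('xyz',r,degrees=True).as_matrix()
    d=M@np.linalg.inv(K)@np.array([uv[0],uv[1],1.0]);return o,d
def at(cam,uv,z):
    o,d=ray(cam,uv);return (o+d*(z-o[2])/d[2]).round(1)
def pix(cam,loc): return np.array(loc)*[560,420]
E
python3 - <<'E'
from h import *
print(state()); 
for c in("scene","top"):
    print(c,camera_info(c)); cv2.imwrite(f"pics/{c}1.png",grab_frame(c)[:,:,::-1])
for c in("scene","top"):
  for l,z in(("tip_a",59),("pocket_a",20),("tester",0),("marker",0),("steel_sample",0),("tape_roll",0),("screwdriver",0)):
    print(c,l,[(round(d["p"],2),pix(c,d["location"]).round(0).tolist(),at(c,pix(c,d["location"]),z).tolist()) for d in place_of(c,l)[:4]])
E
```

```text
{'time_s': 0.0, 'qpos': array([ 6.81261000e+01,  1.83506055e+01,  8.97050283e+01,  2.30001789e-04,
        7.20438907e+01, -1.14585128e+00]), 'qvel': array([ 0.01989282, -0.01696092, -0.02665078, -0.10354277, -0.02355671,
        0.01523529]), 'effort': array([-1.10834940e-04, -4.12464380e+01, -2.31976765e+01,  7.27130380e-02,
        4.57156124e-02, -1.68357469e-04]), 'ee_pos': array([203.32389124, 537.32111064, 213.13999842]), 'ee_rot': array([ 178.72825828,   89.90047533, -111.99986158]), 'force': array([ 0.13760441,  0.00970305, -0.33127783]), 'torque': array([-0.0287933 , -0.0397028 ,  0.02246533]), 'gripper_width': 91.15897932508824}
scene {'intrinsics': array([[406.07384557,   0.        , 281.24847834],
       [  0.        , 406.07384557, 209.77025355],
       [  0.        ,   0.        ,   1.        ]]), 'origin': array([ 155.64522335, -775.97153772,  766.6486272 ]), 'orientation': array([-127.26902723,    0.87962558,  -26.04240965])}
top {'intrinsics': array([[462.52953088,   0.        , 283.04845718],
       [  0.        , 462.52953088, 205.29442589],
       [  0.        , 
[... 738 characters left out ...]
 [(0.75, [375.0, 313.0], [607.3, -321.5, 0.0]), (0.45, [221.0, 171.0], [495.7, 436.9, 0.0])]
top tip_a [(0.46, [438.0, 199.0], [563.5, -363.9, 59.0]), (0.46, [390.0, 201.0], [554.2, -236.0, 59.0]), (0.4, [412.0, 200.0], [559.7, -294.0, 59.0])]
top pocket_a [(0.96, [388.0, 221.0], [506.8, -239.3, 20.0]), (0.79, [429.0, 220.0], [511.9, -349.9, 20.0]), (0.67, [409.0, 221.0], [506.9, -295.7, 20.0])]
top tester [(0.73, [407.0, 195.0], [581.3, -295.7, -0.0])]
top marker [(0.54, [289.0, 223.0], [493.9, 31.5, 0.0])]
top steel_sample [(0.41, [404.0, 193.0], [586.8, -287.2, 0.0]), (0.4, [216.0, 211.0], [522.5, 234.7, 0.0])]
top tape_roll [(0.63, [186.0, 224.0], [483.5, 316.4, 0.0])]
top screwdriver []
```

```bash
python3 - <<'E'
from h import *
a=cv2.imread("pics/top1.png");b=cv2.imread("pics/scene1.png")
A=cv2.resize(a[140:260,340:480],None,fx=5,fy=5,interpolation=3)
cv2.imwrite("pics/topcrop.png",A)
B=cv2.resize(b[230:350,270:430],None,fx=5,fy=5,interpolation=3)
cv2.imwrite("pics/scenecrop.png",B)
E
```

```text
(no output)
```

View pics/top1.png

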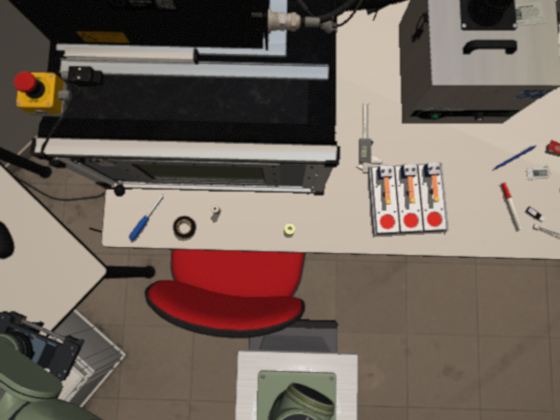

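View pics/topcrop.png

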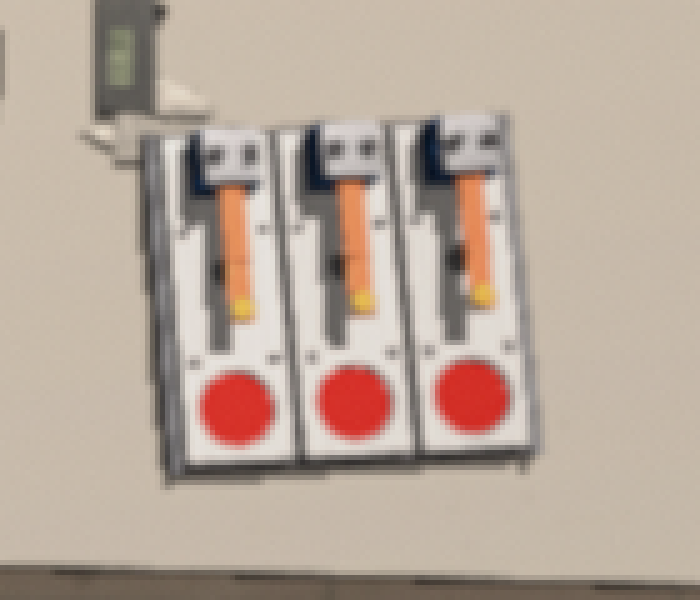

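View pics/scenecrop.png

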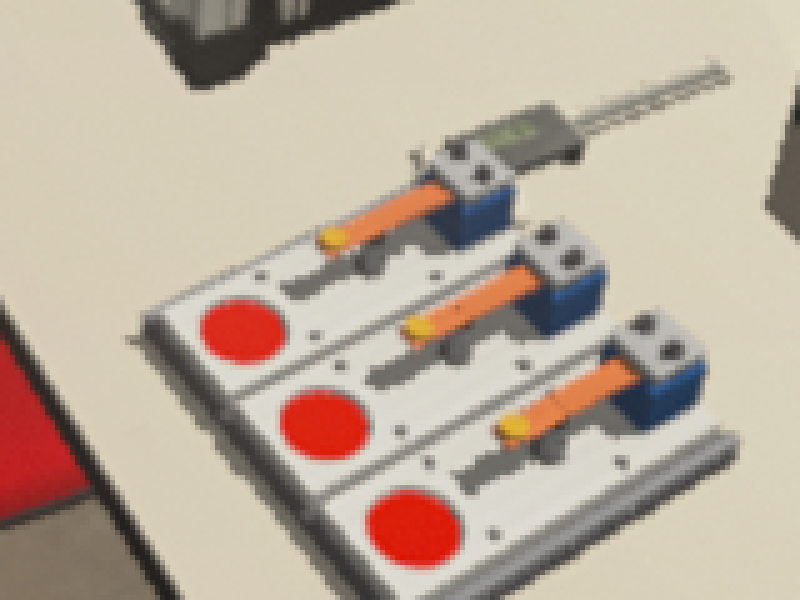

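The top view has the tester on the right: red pockets near (387,221), (411,220) and (435,219), and buttons just behind them. The marker is at (289,229), the pin at (216,211), the tape at (184,227) and the screwdriver at (147,218). The scene crop shows the same three modules with yellow buttons. I'll refine these positions by colour centroids.

```bash
python3 - <<'E'
from h import *
reg={"top":(160,240,365,450),"scene":(230,350,270,430)}
for c in("top","scene"):
    im=cv2.imread(f"pics/{c}1.png");y0,y1,x0,x1=reg[c]
    hsv=cv2.cvtColor(im,cv2.COLOR_BGR2HSV)
    H,S,V=[hsv[...,i].astype(int) for i in range(3)]
    for n,m,z,mn in(("red",((H<5)|(H>174))&(S>180)&(V>120),20,60),("yel",(H>=19)&(H<32)&(S>120)&(V>130),59,4)):
        w=np.zeros_like(m);w[y0:y1,x0:x1]=m[y0:y1,x0:x1]
        k,_,st,ce=cv2.connectedComponentsWithStats(w.astype(np.uint8))
        for i in range(1,k):
            if st[i,4]>=mn: print(c,n,st[i,4],ce[i].round(1),at(c,ce[i],z))
# marker
    r=(205,250,270,310) if c=="top" else (220,260,240,285)
    y0,y1,x0,x1=r
    cv2.imwrite(f"pics/m_{c}.png",cv2.resize(im[y0:y1,x0:x1],None,fx=10,fy=10,interpolation=0))
    m=(H>22)&(H<40)&(S>75); w=np.zeros_like(m);w[y0:y1,x0:x1]=m[y0:y1,x0:x1]
    k,_,st,ce=cv2.connectedComponentsWithStats(w.astype(np.uint8))
    for i in range(1,k):
        if st[i,4]>=10: print(c,"marker",st[i],ce[i].round(1),[at(c,ce[i],z).tolist() for z in(11,22)])
a,b=[cv2.imread(f"pics/m_{c}.png") for c in("top","scene")]
cv2.imwrite("pics/m.png",np.hstack([a[:400,:400],b[:400,:400]]))
E
```

```text
top red 129 [433.9 218.8] [ 515.1 -363.1   20. ]
top red 129 [386.8 221.2] [ 505.  -235.2   20. ]
top red 128 [410.4 220. ] [ 510.  -299.4   20. ]
top yel 10 [436.3 198.4] [ 564.9 -358.1   59. ]
top yel 10 [411.8 200. ] [ 558.9 -293.2   59. ]
top yel 11 [387.8 201.2] [ 554.1 -229.6   59. ]
top marker [287 226   6   5  19] [289.5 227.7] [[481.1, 29.1, 11.0], [480.0, 29.1, 22.0]]
scene red 141 [318.1 295.9] [ 505.8 -232.2   20. ]
scene red 328 [275.5 318.5] [ 387.6 -245.8   20. ]
scene red 166 [334.4 314.7] [ 511.1 -296.4   20. ]
scene red 198 [352.2 335.5] [ 516.  -360.4   20. ]
scene yel 15 [336.2 277.2] [ 554.2 -230.5   59. ]
scene yel 18 [353.1 294.9] [ 559.1 -293.6   59. ]
scene yel 21 [372.2 314.9] [ 564.2 -358.    59. ]
scene marker [259 231   9   7  34] [262.9 234.1] [[484.5, 42.4, 11.0], [479.7, 30.5, 22.0]]
```

View pics/m.png

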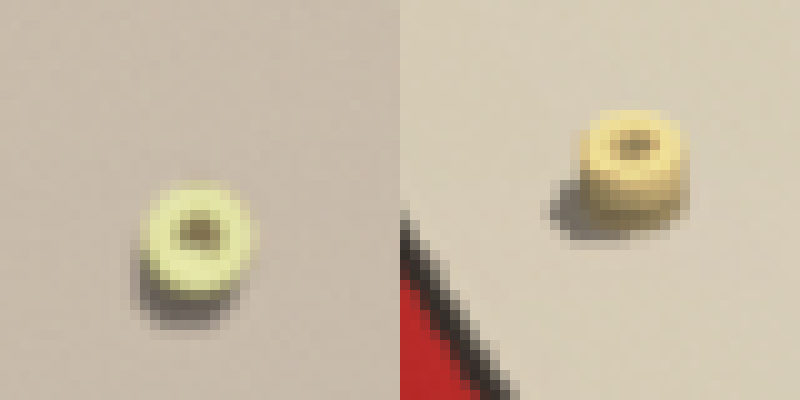

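Both cameras agree within about 2 mm. The tips are at about (554,-230), (559,-293.5) and (564.5,-358). The marker's hole shows at (480,29.5). The tester is yawed by about 4.6°, so I'll close the jaws, turn them parallel to the row and move over the left tip.

drive_tool(
  plan=[
    [0,0,3,26,-58,0,0],
    [0,0,6,52,-116,0,0],
    [0,0,9,78,-174,0,0],
    [0,0,12,104,-232,0,0],
    [0,0,15,130,-290,0,0],
    [0,0,18,156,-348,0,0],
    [0,0,21,182,-406,0,0],
    [0,0,23,208,-464,-10,0],
    [0,0,25,234,-522,-20,0],
    [0,0,25,260,-580,-30,0],
  ],
)

```text
time_s: 2.05
ee_pos: [459.1, -32.6, 186.1]
ee_rot: [-81.8, 89.9, 12.5]
force: [0.2, 0.2, -0.4]
gripper_width: 0.4
```

drive_tool(
  plan=[
    [0,0,0,23,-50,0,0],
    [0,0,0,46,-100,-10,0],
    [0,0,0,68,-150,-40,0],
    [0,0,0,90,-198,-70,0],
    [0,0,0,90,-198,-100,0],
    [0,0,0,90,-198,-116,0],
    [0,0,0,90,-198,-116,0],
    [0,0,0,90,-198,-116,0],
  ],
)

```text
time_s: 3.05
ee_pos: [549.9, -230.4, 71.5]
ee_rot: [-104.4, 89.8, -10.1]
force: [-0.1, -0.2, 0.7]
gripper_width: 0.5
```

```bash
python3 - <<'E'
from h import *
s=state();print(s["ee_pos"],s["ee_rot"],s["force"],s["qpos"])
im=[]
for c,(y0,x0) in(("top",(150,340)),("scene",(210,270))):
    f=grab_frame(c)[:,:,::-1]; im.append(cv2.resize(f[y0:y0+100,x0:x0+100],None,fx=4,fy=4,interpolation=3))
cv2.imwrite("pics/above.png",np.hstack(im))
E
```

```text
[ 549.89748194 -230.39409681   71.51049581] [-104.40367536   89.78582846  -10.09822502] [-0.12600835 -0.19652191  0.70730427] [-2.38664533e+01  2.69654575e+01  9.81687214e+01  6.24872874e-02
  5.46578195e+01 -1.18207957e+02]
```

View pics/above.png

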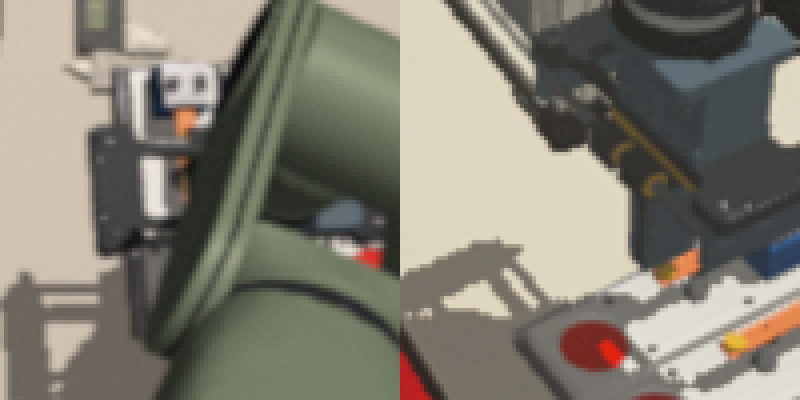

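The closed finger ends sit right over the left button in the scene half of the picture. I'll descend in small measured steps.

drive_tool(
  plan=[
    [0,0,0,0,0,-4,0],
    [0,0,0,0,0,-8,0],
    [0,0,0,0,0,-11,0],
    [0,0,0,0,0,-13,0],
    [0,0,0,0,0,-14.5,0],
    [0,0,0,0,0,-14.5,0],
  ],
)

```text
time_s: 3.9
ee_pos: [549.7, -230.5, 57.1]
ee_rot: [-105.0, 89.8, -10.7]
force: [-1.0, -0.8, 1.0]
gripper_width: 0.4
```

drive_tool(
  plan=[
    [0,0,0,0,0,-1,0],
    [0,0,0,0,0,-2,0],
    [0,0,0,0,0,-2,0],
    [0,0,0,0,0,-2,0],
  ],
)

```text
time_s: 4.4
ee_pos: [549.7, -230.5, 55.2]
ee_rot: [-106.1, 89.8, -11.8]
force: [-0.5, 0.7, 2.8]
gripper_width: 0.8
```

drive_tool(
  plan=[
    [0,0,0,0,0,-1,0],
    [0,0,0,0,0,-2,0],
    [0,0,0,0,0,-2,0],
    [0,0,0,0,0,-2,0],
  ],
)

```text
time_s: 4.9
ee_pos: [549.8, -230.5, 53.3]
ee_rot: [-106.7, 89.8, -12.4]
force: [-2.4, 0.6, 3.5]
gripper_width: 0.5
```

drive_tool(
  plan=[
    [0,0,0,0,0,-0.5,0],
    [0,0,0,0,0,-1,0],
    [0,0,0,0,0,-1,0],
    [0,0,0,0,0,-1,0],
  ],
)

```text
time_s: 5.4
ee_pos: [549.7, -230.5, 52.3]
ee_rot: [-106.9, 89.8, -12.6]
force: [-2.1, -0.0, 3.7]
gripper_width: 0.5
```

drive_tool(
  plan=[
    [0,0,0,0,0,-0.5,0],
    [0,0,0,0,0,-1,0],
    [0,0,0,0,0,-1,0],
    [0,0,0,0,0,-1,0],
  ],
)

```text
time_s: 5.9
ee_pos: [549.7, -230.6, 51.7]
ee_rot: [-108.4, 89.8, -14.1]
force: [-3.1, -0.1, 5.9]
gripper_width: 0.6
```

drive_tool(
  plan=[
    [0,0,0,0,0,-0.5,0],
    [0,0,0,0,0,-1,0],
    [0,0,0,0,0,-1,0],
    [0,0,0,0,0,-1,0],
  ],
)

```text
time_s: 6.4
ee_pos: [549.7, -230.6, 51.4]
ee_rot: [-110.0, 89.8, -15.7]
force: [-3.3, 0.6, 7.3]
gripper_width: 0.3
```

drive_tool(
  plan=[
    [0,0,0,0,0,-1,0],
    [0,0,0,0,0,-1.6,0],
    [0,0,0,0,0,-1.6,0],
    [0,0,0,0,0,-1.6,0],
  ],
)

```text
time_s: 6.9
ee_pos: [549.7, -230.7, 51.0]
ee_rot: [-112.1, 89.7, -17.8]
force: [-3.9, 0.6, 9.6]
gripper_width: 0.6
```

drive_tool(
  plan=[
    [0,0,0,0,0,-1.6,0],
    [0,0,0,0,0,-2.1,0],
    [0,0,0,0,0,-2.1,0],
    [0,0,0,0,0,-2.1,0],
    [0,0,0,0,0,-2.1,0],
  ],
)

```text
time_s: 7.52
ee_pos: [549.7, -230.7, 50.4]
ee_rot: [-113.8, 89.7, -19.5]
force: [-4.3, 1.0, 12.5]
gripper_width: 0.1
```

```bash
python3 - <<'E'
from h import *
s=state();print(s["ee_pos"],s["force"],s["torque"])
E
```

```text
[ 549.66600886 -230.74206342   50.44658333] [-4.30554485  1.00815497 12.54540091] [0.28562728 0.77047306 0.03526878]
```

drive_tool(
  plan=[
    [0,0,0,0,0,-1.6,0],
    [0,0,0,0,0,-1.6,0],
    [0,0,0,0,0,-1.6,0],
  ],
)

```text
time_s: 7.9
ee_pos: [549.7, -230.8, 50.4]
ee_rot: [-114.4, 89.7, -20.1]
force: [-3.8, 0.4, 12.8]
gripper_width: 0.2
```

drive_tool(
  plan=[
    [0,0,0,0,0,3,0],
    [0,0,0,0,0,8,0],
    [0,0,0,0,0,21,0],
    [0,0,0,1.5,-20,22,0],
    [0,0,0,4,-45,22,0],
    [0,0,0,5.5,-63,22,0],
    [0,0,0,5.5,-63,14,0],
    [0,0,0,5.5,-63,10,0],
    [0,0,0,5.5,-63,10,0],
    [0,0,0,5.5,-63,10,0],
  ],
)

```text
time_s: 9.15
ee_pos: [555.2, -293.1, 60.4]
ee_rot: [-112.5, 89.7, -18.2]
force: [-0.1, 0.6, -1.1]
gripper_width: 0.8
```

```bash
python3 - <<'E'
from h import *
s=state();print(s["ee_pos"],s["force"],s["ee_rot"])
E
```

```text
[ 555.22279758 -293.12687855   60.39936823] [-0.05930636  0.57315354 -1.05195335] [-112.51749502   89.67220299  -18.16851395]
```

The left finger was held at 12.5–12.8 N, after meeting its stop at only about 4 N. Next is the middle finger.

drive_tool(
  plan=[
    [0,0,0,0,0,-1.5,0],
    [0,0,0,0,0,-3,0],
    [0,0,0,0,0,-4.5,0],
    [0,0,0,0,0,-4.5,0],
    [0,0,0,0,0,-4.5,0],
  ],
)

```text
time_s: 9.78
ee_pos: [555.2, -293.1, 56.2]
ee_rot: [-111.1, 89.7, -16.8]
force: [-1.2, 0.9, 4.0]
gripper_width: 0.4
```

drive_tool(
  plan=[
    [0,0,0,0,0,-1,0],
    [0,0,0,0,0,-2,0],
    [0,0,0,0,0,-2,0],
    [0,0,0,0,0,-2,0],
  ],
)

```text
time_s: 10.28
ee_pos: [555.2, -293.0, 54.7]
ee_rot: [-111.6, 89.7, -17.3]
force: [-2.5, 1.7, 6.4]
gripper_width: 0.5
```

drive_tool(
  plan=[
    [0,0,0,0,0,-1,0],
    [0,0,0,0,0,-2,0],
    [0,0,0,0,0,-2,0],
    [0,0,0,0,0,-2,0],
  ],
)

```text
time_s: 10.78
ee_pos: [555.2, -293.1, 53.4]
ee_rot: [-112.7, 89.6, -18.4]
force: [-2.4, 1.6, 8.0]
gripper_width: 0.5
```

drive_tool(
  plan=[
    [0,0,0,0,0,-1.2,0],
    [0,0,0,0,0,-1.8,0],
    [0,0,0,0,0,-1.8,0],
    [0,0,0,0,0,-1.8,0],
  ],
)

```text
time_s: 11.28
ee_pos: [555.1, -293.2, 52.9]
ee_rot: [-114.0, 89.6, -19.6]
force: [-2.5, 2.0, 10.2]
gripper_width: 0.0
```

drive_tool(
  plan=[
    [0,0,0,0,0,-1.6,0],
    [0,0,0,0,0,-2,0],
    [0,0,0,0,0,-2,0],
    [0,0,0,0,0,-2,0],
  ],
)

```text
time_s: 11.78
ee_pos: [555.1, -293.2, 52.4]
ee_rot: [-115.3, 89.6, -20.9]
force: [-3.0, 2.9, 11.9]
gripper_width: 0.3
```

drive_tool(
  plan=[
    [0,0,0,0,0,-2,0],
    [0,0,0,0,0,-2.2,0],
    [0,0,0,0,0,-2.2,0],
    [0,0,0,0,0,-2.2,0],
    [0,0,0,0,0,-2.2,0],
  ],
)

```text
time_s: 12.4
ee_pos: [555.1, -293.3, 52.1]
ee_rot: [-116.3, 89.5, -21.9]
force: [-3.6, 2.6, 14.3]
gripper_width: 0.5
```

drive_tool(
  plan=[
    [0,0,0,0,0,3,0],
    [0,0,0,0,0,8,0],
    [0,0,0,0,0,19,0],
    [0,0,0,1.5,-20,20,0],
    [0,0,0,3.5,-45,20,0],
    [0,0,0,5,-64,20,0],
    [0,0,0,5,-64,12,0],
    [0,0,0,5,-64,8.5,0],
    [0,0,0,5,-64,8.5,0],
    [0,0,0,5,-64,8.5,0],
  ],
)

```text
time_s: 13.65
ee_pos: [560.2, -356.7, 60.7]
ee_rot: [-115.4, 89.5, -21.0]
force: [-0.5, 0.8, 0.6]
gripper_width: 0.9
```

drive_tool(
  plan=[
    [0,0,0,0,0,-1.5,0],
    [0,0,0,0,0,-3,0],
    [0,0,0,0,0,-4.5,0],
    [0,0,0,0,0,-4.5,0],
    [0,0,0,0,0,-4.5,0],
  ],
)

```text
time_s: 14.28
ee_pos: [560.3, -356.6, 56.5]
ee_rot: [-113.9, 89.5, -19.5]
force: [-0.3, 1.1, 3.2]
gripper_width: 0.7
```

drive_tool(
  plan=[
    [0,0,0,0,0,-1,0],
    [0,0,0,0,0,-2,0],
    [0,0,0,0,0,-2,0],
    [0,0,0,0,0,-2,0],
  ],
)

```text
time_s: 14.78
ee_pos: [560.2, -356.6, 54.7]
ee_rot: [-114.4, 89.5, -20.1]
force: [-1.5, 0.9, 5.0]
gripper_width: 0.2
```

drive_tool(
  plan=[
    [0,0,0,0,0,-1,0],
    [0,0,0,0,0,-2,0],
    [0,0,0,0,0,-2,0],
    [0,0,0,0,0,-2,0],
  ],
)

```text
time_s: 15.28
ee_pos: [560.2, -356.6, 53.2]
ee_rot: [-114.9, 89.5, -20.5]
force: [-2.0, 2.1, 6.7]
gripper_width: 0.7
```

drive_tool(
  plan=[
    [0,0,0,0,0,-1.2,0],
    [0,0,0,0,0,-1.8,0],
    [0,0,0,0,0,-1.8,0],
    [0,0,0,0,0,-1.8,0],
  ],
)

```text
time_s: 15.78
ee_pos: [560.2, -356.6, 52.2]
ee_rot: [-115.8, 89.5, -21.5]
force: [-2.5, 2.1, 8.0]
gripper_width: 0.5
```

drive_tool(
  plan=[
    [0,0,0,0,0,-1.4,0],
    [0,0,0,0,0,-1.9,0],
    [0,0,0,0,0,-1.9,0],
    [0,0,0,0,0,-1.9,0],
  ],
)

```text
time_s: 16.27
ee_pos: [560.2, -356.7, 51.3]
ee_rot: [-116.3, 89.5, -21.9]
force: [-3.2, 1.9, 9.0]
gripper_width: 0.3
```

drive_tool(
  plan=[
    [0,0,0,0,0,-1.6,0],
    [0,0,0,0,0,-2,0],
    [0,0,0,0,0,-2,0],
    [0,0,0,0,0,-2,0],
  ],
)

```text
time_s: 16.77
ee_pos: [560.2, -356.7, 50.5]
ee_rot: [-117.1, 89.4, -22.7]
force: [-3.6, 1.7, 10.3]
gripper_width: 0.1
```

drive_tool(
  plan=[
    [0,0,0,0,0,-1.8,0],
    [0,0,0,0,0,-2.2,0],
    [0,0,0,0,0,-2.2,0],
    [0,0,0,0,0,-2.2,0],
  ],
)

```text
time_s: 17.27
ee_pos: [560.2, -356.8, 50.1]
ee_rot: [-118.1, 89.4, -23.7]
force: [-3.7, 2.8, 13.1]
gripper_width: 0.7
```

drive_tool(
  plan=[
    [0,0,0,0,0,-2,0],
    [0,0,0,0,0,-2.3,0],
    [0,0,0,0,0,-2.3,0],
    [0,0,0,0,0,-2.3,0],
    [0,0,0,0,0,-2.3,0],
  ],
)

```text
time_s: 17.9
ee_pos: [560.1, -356.8, 49.8]
ee_rot: [-119.0, 89.4, -24.6]
force: [-4.1, 2.6, 13.1]
gripper_width: 0.5
```

Stiffness came out at about 0.5 N/mm for the left finger, 1.4 for the middle and 1.1 for the right. The left finger is the soft one. Now the marker.

drive_tool(
  plan=[
    [0,0,0,0,0,5,0],
    [0,0,0,0,0,40,0],
    [0,0,0,-10,40,70,91],
    [0,0,0,-22,95,70,91],
    [0,0,0,-34,150,70,91],
    [0,0,0,-46,205,70,91],
    [0,0,0,-58,260,70,91],
    [0,0,0,-70,315,70,91],
    [0,0,0,-80,370,50,91],
    [0,0,0,-80,386.3,20,91],
  ],
)

```text
time_s: 19.15
ee_pos: [480.2, 31.9, 69.7]
ee_rot: [-113.3, 89.2, -18.8]
force: [0.3, -0.2, -0.7]
gripper_width: 77.6
```

```bash
python3 - <<'E'
from h import *
s=state();print(s["ee_pos"],s["force"],s["ee_rot"],s["gripper_width"])
im=[]
for c,(y0,x0) in(("top",(180,240)),("scene",(180,210))):
    f=grab_frame(c)[:,:,::-1]; im.append(cv2.resize(f[y0:y0+100,x0:x0+100],None,fx=4,fy=4,interpolation=3))
cv2.imwrite("pics/mark.png",np.hstack(im))
E
```

```text
[480.16625489  31.91038674  69.71680557] [ 0.34029252 -0.17408193 -0.6838912 ] [-113.33887435   89.21244092  -18.77153505] 77.62269845964013
```

View pics/mark.png

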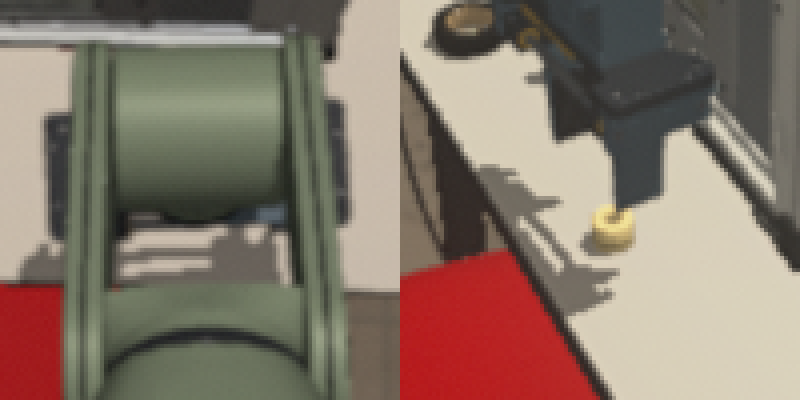

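The scene crop shows the fingers straddling above the marker (about (612,225) in the picture). I'll lower to z = 8, straighten the 0.8° tilt and grip.

drive_tool(
  plan=[
    [0.3,0.8,0,0,-2.4,-20,91],
    [0.3,0.8,0,0,-2.4,-40,91],
    [0.3,0.8,0,0,-2.4,-54,91],
    [0.3,0.8,0,0,-2.4,-61.5,91],
    [0.3,0.8,0,0,-2.4,-61.5,91],
    [0.3,0.8,0,0,-2.4,-61.5,25],
    [0.3,0.8,0,0,-2.4,-61.5,25],
    [0.3,0.8,0,0,-2.4,-61.5,25],
    [0.3,0.8,0,0,-2.4,-61.5,25],
    [0.3,0.8,0,0,-2.4,-61.5,25],
  ],
  grip_force=15,
)

```text
time_s: 20.5
ee_pos: [477.8, 28.5, 5.8]
ee_rot: [83.8, 89.5, 178.4]
force: [-0.6, 0.2, -0.2]
gripper_width: 43.9
```

drive_tool(
  plan=[
    [0,-0.5,0,1.5,0.5,2.5,44],
    [0,-0.5,0,1.5,0.5,2.5,44],
    [0,-0.5,0,1.5,0.5,2.5,25],
    [0,-0.5,0,1.5,0.5,2.5,25],
    [0,-0.5,0,1.5,0.5,2.5,25],
    [0,-0.5,0,1.5,0.5,2.5,25],
    [0,-0.5,0,1.5,0.5,2.5,25],
  ],
)

```text
time_s: 21.38
ee_pos: [479.2, 29.0, 8.3]
ee_rot: [65.6, 90.0, 160.1]
force: [-0.8, 0.0, 0.3]
gripper_width: 29.3
```

drive_tool(
  plan=[
    [0,0,0,0,0,20,25],
    [0,0,0,0,0,60,25],
    [0,0,0,4,-40,90,25],
    [0,0,0,9,-90,90,25],
    [0,0,0,14,-140,90,25],
    [0,0,0,19,-190,90,25],
    [0,0,0,24,-235,90,25],
    [0,0,0,26,-262.8,70,25],
    [0,0,0,26,-262.8,50,25],
    [0,0,0,26,-262.8,50,25],
  ],
)

```text
time_s: 22.62
ee_pos: [503.7, -233.5, 56.6]
ee_rot: [60.1, 89.7, 154.6]
force: [-0.5, -1.1, -0.8]
gripper_width: 29.2
```

```bash
python3 - <<'E'
from h import *
s=state();print(s["ee_pos"],s["force"],s["ee_rot"],s["gripper_width"])
f=grab_frame("scene")[:,:,::-1]; cv2.imwrite("pics/over.png",cv2.resize(f[250:340,260:380],None,fx=6,fy=6,interpolation=3))
E
```

```text
[ 503.73746464 -233.5048881    56.61434349] [-0.54424868 -1.10312159 -0.753681  ] [ 60.07142545  89.69653017 154.59670082] 29.15479237339578
```

View pics/over.png

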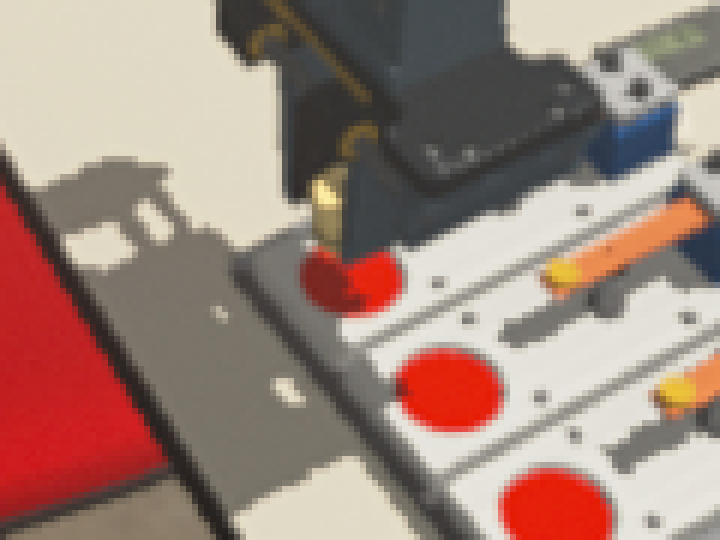

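The marker is held over the left pocket. Lowering.

drive_tool(
  plan=[
    [0,0,0,1.7,-0.3,-10,25],
    [0,0,0,1.7,-0.3,-19,25],
    [0,0,0,1.7,-0.3,-24,25],
    [0,0,0,1.7,-0.3,-26,25],
    [0,0,0,1.7,-0.3,-26,25],
    [0,0,0,1.7,-0.3,-26,25],
  ],
)

```text
time_s: 23.42
ee_pos: [506.6, -234.0, 32.0]
ee_rot: [61.7, 89.9, 156.2]
force: [-0.4, 1.1, -1.3]
gripper_width: 29.4
```

drive_tool(
  plan=[
    [0,0,0,-1.4,0,-1.5,25],
    [0,0,0,-1.4,0,-3,25],
    [0,0,0,-1.4,0,-3,25],
    [0,0,0,-1.4,0,-3,25],
  ],
)

```text
time_s: 23.92
ee_pos: [505.2, -234.0, 29.0]
ee_rot: [61.8, 89.9, 156.4]
force: [-0.7, -0.0, -0.6]
gripper_width: 29.8
```

drive_tool(
  plan=[
    [0,0,0,0,0,-0.7,25],
    [0,0,0,0,0,-0.7,25],
    [0,0,0,0,0,-0.7,60],
    [0,0,0,0,0,-0.7,60],
    [0,0,0,0,0,-0.7,60],
    [0,0,0,0,0,-0.7,60],
    [0,0,0,0,0,15,60],
    [0,0,0,0,0,40,60],
    [0,0,0,0,0,80,60],
    [0,0,0,0,0,120,60],
  ],
)

```text
time_s: 25.18
ee_pos: [505.2, -234.0, 151.2]
ee_rot: [64.3, 89.9, 158.8]
force: [0.6, -0.5, -0.7]
gripper_width: 60.0
```

drive_tool(
  plan=[
    [0,0,0,-10,50,40,60],
    [0,0,0,-20,110,80,60],
    [0,0,0,-40,165,80,60],
    [0,0,0,-60,220,80,60],
    [0,0,0,-60,220,80,60],
    [0,0,0,-60,220,80,60],
  ],
)

```text
time_s: 25.92
ee_pos: [445.5, -14.1, 232.2]
ee_rot: [-114.3, 90.0, -19.7]
force: [0.2, -1.1, -0.1]
gripper_width: 59.7
```

```bash
python3 - <<'E'
from h import *
s=state();print(s["time_s"],s["ee_pos"],s["force"],s["gripper_width"])
im=[]
for c,(y0,x0) in(("top",(165,365)),("scene",(255,280))):
    f=grab_frame(c)[:,:,::-1]; im.append(cv2.resize(f[y0:y0+80,x0:x0+80],None,fx=5,fy=5,interpolation=3))
    hsv=cv2.cvtColor(f.copy(),cv2.COLOR_BGR2HSV);H,S,V=[hsv[...,i].astype(int) for i in range(3)]
    m=(H>18)&(H<40)&(S>60)&(V>100);w=np.zeros_like(m);w[y0:y0+80,x0:x0+80]=m[y0:y0+80,x0:x0+80]
    k,_,st,ce=cv2.connectedComponentsWithStats(w.astype(np.uint8))
    for i in range(1,k):
        if st[i,4]>=8: print(c,st[i].tolist(),ce[i].round(1),at(c,ce[i],42))
    print([(round(d["p"],2),at(c,pix(c,d["location"]),20).tolist()) for d in place_of(c,"marker")[:2]])
cv2.imwrite("pics/end.png",np.hstack(im))
E
```

```text
25.925 [445.47697829 -14.08838298 232.16295567] [ 0.15792664 -1.06095644 -0.08669315] 59.675651938958715
top [435, 197, 4, 4, 12] [436.3 198.5] [ 567.5 -363.7   42. ]
top [410, 198, 5, 4, 13] [412.2 199.8] [ 562.3 -298.7   42. ]
top [386, 200, 5, 4, 15] [388.1 201.2] [ 556.7 -234.2   42. ]
top [382, 216, 12, 11, 99] [387.7 221.1] [ 503.  -232.9   42. ]
[(0.6, [509.0, -233.3, 20.0])]
scene [334, 275, 5, 5, 18] [335.9 277.1] [ 563.4 -216.6   42. ]
scene [312, 286, 13, 14, 149] [318.1 292.3] [ 500.9 -238.7   42. ]
scene [351, 293, 5, 5, 19] [353.  294.8] [ 568.8 -281.6   42. ]
[(0.57, [500.3, -232.7, 20.0]), (0.55, [465.7, 303.4, 20.0])]
```

View pics/end.png

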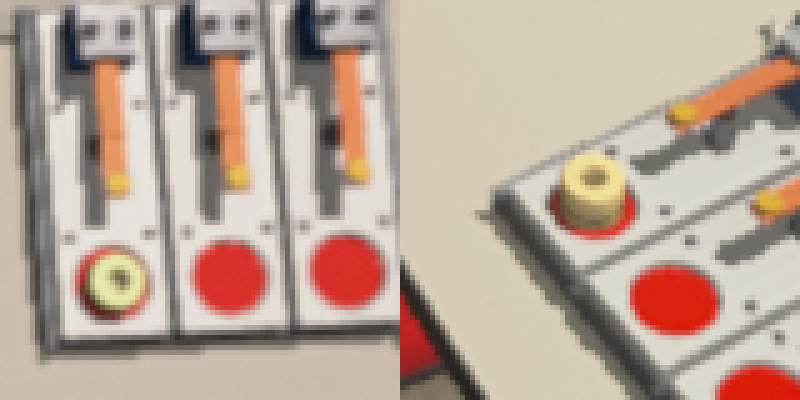

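The final picture shows the marker upright in the left pocket, with red visible round it. Both cameras put its centre within about 3 mm of the pocket's centre. The bystanders were never approached. Handing in.

```bash
python3 - <<'E'
from h import *
for uv,c in(((388.9,220.6),"top"),((318.8,290.4),"scene")): print(c,at(c,uv,42))
print(env.job_done())
E
```

```text
top [ 504.3 -236.    42. ]
scene [ 505.4 -234.5   42. ]
the job is handed in; nothing more can be done
None
```

I pressed the three fingers from left to right and put the marker in the red pocket of the left finger, the softest. The job is handed in at about 26 s of the 72 s allowed; the hand-in gives no verdict.

| Finger | Stiffness on the way down | Where it met its stop | Held force (vertical) |
|---|---|---|---|
| Left | about 0.5 N/mm | about 4 N | 12.5–12.8 N |
| Middle | about 1.4 N/mm | about 8 N | 12–14 N |
| Right | about 1.1 N/mm | about 10 N | 13 N |

- **Forces:** All readings stayed under 18 N, counting the 4–5 N sideways friction. The wrist reading is noisy by about 0.7 N. The middle's stiffness and the right's stop force came out slightly above the stated ranges, but the left is clearly the softest.
- **Marker:** It stands upright and released. By the hole in its top, the two cameras put it at (504.3, -236.0) and (505.4, -234.5) mm, against a pocket centre of about (505, -234). That is within about 3 mm, against the 8 mm allowed.
- **Disagreeing checks:** The colour centroids, which also take in the marker's side, and the trained network were up to about 6 mm off.
- **Not checked:** I did not measure the pin, tape and screwdriver again at the end. The arm did not go near them.

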